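Wedge the spring clip off the spindle

TASK

Take the spring clip off the spindle with the wedge: hold the wedge by its upright grip, slide its thin end along the top of the spindle and under the clip's bridge until the clip has spread and been pushed up, then lift it away. Put the wedge and the clip down on the bench, clear of the stand, and let go. Do not touch the clip with the gripper's fingers.

Things in the scene. Friction and masses are not known exactly. Their poses are not given: they have to be found in the camera images.
- wedge_grip (a point): Centre of the wedge's upright grip, 25 mm above the wedge's flat underside. Grip: block 34 (x) x 24 (y, grasp across this) x 50 mm high, at the wedge's rear. Wedge: loose, bare aluminium, 0.15 kg, standing on the bench; x points from grip to tip, z up. Ahead of the grip a bar 14 mm wide, first a level saddle 24 mm high; 55 to 67 mm from the grip's centre a crest 29 mm high; then an even slope down to the thin tip.
- wedge_tip (a point): Middle of the wedge's thin end (an edge 3 mm thick, 14 mm wide), 1.5 mm above its underside and 127 mm ahead of the grip's centre along x.
- packer_grip (a point): Centre of the same upright grip on the packer, a bystander that is not needed: its 14 mm wide bar ends in a blunt head 29 mm high 127 mm ahead, too high to enter under the clip. Wedge and packer stand side by side, either one left or right.
- clip_bridge (a point): Middle of the underside of the clip's level bridge; x along the spindle, z up. The gap between it and the spindle's top is 10 mm high, 25 mm wide; the wedge enters there along +x. The legs come free of the spindle when the bridge has been raised 11 to 15 mm, at about 3 to 10 N; the clip then sits astride the wedge's saddle, held by the crest, and can be carried on it.
- clip: The spring clip: a loose, oiled (slippery) dark steel strip, 0.055 kg, 14 mm wide along the spindle, 45 mm across and 46 mm tall, bent over the spindle like a broom clip: level bridge on top, sides down, two springy legs that pinch the spindle below its middle and end 44 mm below the bridge's underside. Origin on the spindle's axis, 26 mm below the bridge's underside; x along the spindle.
- spindle_top (a point): Point at the height of the spindle's top, 64 mm above the bench, over the middle of the groove where the clip sits; the bridge's underside is 10 mm above it at the start. The level steel spindle, 32 mm in diameter, runs along this point's x axis; its free end is 15 mm away towards -x (the robot's side). The groove is 28 mm in diameter and 18 mm long.
- bearing_stand: The fixed grey stand; origin on the bench 64 mm below spindle_top, x along the spindle. Base plate 95 x 100 x 10 mm, from x = -30 to 65 mm. From x = 12 to 54 mm two upright cheeks, 86 mm high, stand beside the spindle; the clip stops against them when pushed along +x, while the wedge's tip runs on over the spindle through the 35 mm wide slot between them, open above and behind.
There are look-alikes about, which are no part of the job. Of the things that look like the bearing_stand, the largest one is meant.

How it is judged:
On the way, in this order (a step that is already met when the one before it is completed fails the run):
1. the wedge's tip is under the clip's bridge while the clip still sits in the spindle's groove (x of wedge_tip in the frame of clip_bridge between -0.002 and 0.06 m and y of wedge_tip in the frame of clip_bridge between -0.02 and 0.02 m and z of wedge_tip in the frame of clip_bridge between -0.02 and 0.002 m and distance between clip_bridge and spindle_top below 0.016 m), for 0.05 s.
2. the clip has been pushed up off the spindle by the wedge (distance between clip_bridge and spindle_top above 0.026 m), for 0.05 s.
At the end, for the whole second after the job is handed in: The clip is off the spindle; clip and wedge both lie at rest on the bench, more than 45 mm from the groove seen from above, not touching the stand, and released (horizontal distance between each of clip_bridge, wedge_grip and spindle_top above 0.045 m and height (world z) of each of clip_bridge, wedge_tip below 0.06 m and height (world z) of wedge_grip below 0.04 m and contact force between bearing_stand and wedge below 0.05 N and contact force between bearing_stand and clip below 0.05 N and linear speed of each of wedge, clip below 0.03 m/s).
It fails at once if the gripper's fingers press on the clip (contact force between the fingers and clip above 1 N).
It also fails if it takes over 54 s, if anything falls off the work surface, if the arm or the gripper's body presses on something with over 40 N, if the wrist force passes 120 N, or if a joint passes its speed limit or range.

ROBOT

A 7-joint arm with a two-finger parallel gripper is mounted at the origin on the work surface; the furniture and walls round the work are solid. World frame = base frame: x ahead of the robot, y to its left, z up, the work surface at z = 0. Lengths are in m, angles in rad, forces in N, time in s.
With the tool pointing down it reaches from about 0.425 to 0.925 m from the base axis. Payload 6.8 kg.
Tool frame: the origin (TCP) lies midway between the tips of the shut fingers; the grasp point (between the pads) lies 19 mm behind it; z points along the fingers, x is the direction in which the jaws open and shut, and the axes are right-handed (so a half turn about z gives the same grasp; the last joint's range is limited). The gripper opens to 85 mm and grips with 20 to 120 N. Pads are 22 mm wide; open, the fingers measure 114 mm over their backs; the gripper's body (76 mm by 85 mm) begins 54 mm behind the grasp point. The pads swing forward as they close: fully open they stand 13 mm farther back than shut.
Start: joints at [-1.364, 0.477, 0.022, 1.555, -0.011, 1.109, -0.083], TCP at [0.209, 0.642, 0.231] pointing down, gripper open.
Joint ranges: [-2.96, 2.96], [-0.34, 2.1], [-1.41, 1.46], [0.24, 2.44], [-1.37, 4.51], [0.17, 1.92], [-2.96, 2.96]. Speed limits (rad/s): [2.39, 2.39, 3.14, 3.14, 3.14, 3.14, 3.14].

INTERFACE

Orientations are given as a unit quaternion [w, x, y, z].
In Python, from station import bot, imaging, nets gives the robot as it stands. The module is installed in compiled form; this text tells all that it offers.
- The arm moves only by the tool apply_moves, never from a script. Its argument "moves" is text: rows parted by semicolons, each of 7 numbers parted by spaces: the gripper command: -1 is fully open, 1 is shut, values between are in proportion, then the shift along the tool's x, y, z normalised to -1 to 1, where 1 is 120 mm, then the turn, a rotation vector about the tool's x, y, z normalised to -1 to 1, where 1 is 4 degrees. In form: hand dx dy dz rx ry rz; .... A call has 1 to 12 rows; each row shifts and turns the commanded pose from where the row before left it, along the tool's axes as they then stand; what a row does not reach is not made up. A row lasts 1/12 s, in which the tool goes at most 41.7 mm and 7.16 degrees, less where a joint would pass 70% of its speed; a pose out of reach is approached as far as the arm can. A call with a number of a shift or a turn outside -1 to 1 is refused whole. A call with a gripper value outside its range is refused whole. The fingers move at their own pace and stop on an object; "force" is the grip in N (left out, the last holds). Time passes only in rows, so rows that do not move let the fingers close. It gives the time, the measured TCP pose, the force and the opening at its end, in the units of the state.
- bot.get_obs(): the state, without advancing time (a new reading comes with each control period).
- imaging.read_camera(name): name is "scene" or "top" or "wrist"; returns a dict with "image" (384x512x3 uint8, red, green, blue), "fx", "fy", "cx", "cy" (pixels), "dist_coeffs" ([k1, k2, p1, p2, k3] as OpenCV has them; the pictures are not rectified), "view" (4x4, takes a point from world to camera coordinates); the wrist camera has in their place "mount" (4x4, takes a point from camera to tool coordinates, whose origin is the TCP and whose axes are the tool frame's). Camera axes: x right, y down, z forward; pixel columns grow to the right and rows downward; lengths in m; the calibration is good to about 2 mm. A picture is of the moment at which its call begins: read the wrist's pose just before it. There is no depth.
- bot.hand_in(): hands the job in, once; it reports no verdict.
Trained networks look in a picture, given as the dict that the camera call returned (one of the last four; its "shot" number tells which), for a name from the list of things; names that differ only in an ending like _2 or _b are one class to them, and where a whole thing is asked for, a point or a joint stands for the part that bears it (a point fixed in the world has none). Each returns a list of dicts, best first, with "score" (0 to 1); they miss things now and then, are a little off and sometimes report something else, mostly with a low value. They report only what shows in the picture. A call takes as long as a camera call. They do not tell look-alikes from the thing itself.
- nets.spot_in(picture, name): "rect" ([left, top, right, bottom] in pixels, round what is visible of it).
- nets.outline_of(picture, name): "region" (384x512 bool, what is visible of it) and "rect" ([left, top, right, bottom] in pixels, round what is visible of it).
- nets.spot_point(picture, name): "location" ([column, row] in pixels: a listed point, or the origin of a listed thing).
The state is a dict: "t": time; "q": joint angles; "joint_vel": joint speeds; "joint_torque": joint torques, N m; "eef_pos": TCP position; "tool_rot": TCP orientation; "contact_force": force on the tool from outside, world axes, zero at the start; "torque": the same for the moment, N m; "gripper_width": opening from 0.0 (shut) to 1.0 (fully open).
Only numpy, scipy, OpenCV 4.12 (cv2) and the standard library are available. Lean on these libraries where they do the work, as an engineer would, in place of code of your own. Each camera call takes 0.05 s, during which the arm holds its last target.

## Working session

There is one attempt and no reset: what is moved stays moved. The work goes in short steps, Python scripts to look and compute and a tool call to move; the robot and the scene stay as the last step left them, time stands still between calls to the robot, and variables do not carry over. Pictures are saved under pics/ and viewed, and the job is handed in when it is done.

Besides the shell and the picture viewer there is one more tool, called by a JSON object that holds its "fn" and its "kwargs", one argument or row to a line. apply_moves: Moves the arm, as the interface text tells. Scaled input: -1 to 1 covers 120 mm each way for a shift and 4 degrees each way for a turn. Its arguments: {"type":"object","properties":{"moves":{"type":"string"},"force":{"type":"number"}},"required":["moves"]}

```bash
mkdir -p pics
cat > h.py <<'E'
import numpy as np, cv2, pickle
from station import bot, imaging, nets
from scipy.spatial.transform import Rotation as R
def T_tool(o):
    q=o['tool_rot']; T=np.eye(4); T[:3,:3]=R.from_quat([q[1],q[2],q[3],q[0]]).as_matrix(); T[:3,3]=o['eef_pos']; return T
def shot(name,fn=None):
    o=bot.get_obs(); p=imaging.read_camera(name)
    p['W']=np.linalg.inv(p['view']) if 'view' in p else T_tool(o)@np.array(p['mount'])
    if fn: cv2.imwrite('pics/'+fn,p['image'][:,:,::-1])
    return p
def K(p): return np.array([[p['fx'],0,p['cx']],[0,p['fy'],p['cy']],[0,0,1.]])
def plane(p,uv,z):
    n=cv2.undistortPoints(np.array([[uv]],float),K(p),np.array(p['dist_coeffs']))[0,0]
    d=p['W'][:3,:3]@np.array([n[0],n[1],1]); c=p['W'][:3,3]
    return c+d*(z-c[2])/d[2]
def proj(p,X):
    V=np.linalg.inv(p['W']); r=cv2.Rodrigues(V[:3,:3])[0]
    return cv2.projectPoints(np.array(X,float).reshape(-1,1,3),r,V[:3,3],K(p),np.array(p['dist_coeffs']))[0][:,0]
E
python3 - <<'E'
from h import *
np.set_printoptions(precision=4,suppress=True)
for n in ['scene','top','wrist']:
    p=shot(n,n+'0.png'); print(n,p['W'][:3,3],p['W'][:3,2],p['fx'])
    for t,z in [('wedge_grip',.025),('wedge_tip',.0015),('packer_grip',.025),('clip_bridge',.074),('spindle_top',.064),('bearing_stand',0)]:
        for r in nets.spot_point(p,t)[:3]: print(t,round(r['score'],2),np.array(r['location']),plane(p,r['location'],z))
print(bot.get_obs())
E
```

```text
scene [ 0.0567 -0.6569  0.5982] [ 0.4476  0.7309 -0.5152] 493.6261490536505
wedge_grip 0.67 [194.1 178.7] [0.4766 0.2572 0.025 ]
wedge_tip 0.61 [229.8 166.3] [0.5983 0.3012 0.0015]
packer_grip 0.66 [222.  195.5] [0.4945 0.1569 0.025 ]
clip_bridge 0.77 [320.2 214.3] [ 0.5792 -0.073   0.074 ]
spindle_top 0.96 [277.4 193.1] [0.565 0.047 0.064]
spindle_top 0.78 [224.1 212.9] [0.4365 0.0437 0.064 ]
spindle_top 0.68 [321.7 219.5] [ 0.5803 -0.0771  0.064 ]
bearing_stand 0.96 [274.6 208.9] [0.5827 0.0806 0.    ]
bearing_stand 0.83 [222.8 232.6] [0.4437 0.0663 0.    ]
bearing_stand 0.57 [319.4 243.6] [ 0.5858 -0.0701  0.    ]
top [0.3861 0.107  0.9303] [ 0.1728  0.0168 -0.9848] 383.04954137522253
wedge_grip 0.76 [184.9 220.3] [0.478  0.2682 0.025 ]
wedge_tip 0.69 [177.8 171.1] [0.6037 0.2953 0.0015]
clip_bridge 0.53 [334.4 176. ] [ 0.5788 -0.0799  0.074 ]
spindle_top 0.87 [270.3 237.3] [0.438  0.0665 0.064 ]
spindle_top 0.59 [266.  176.1] [0.579  0.0769 0.064 ]
spindle_top 0.56 [327.9 176.4] [ 0.5799 -0.0668  0.064 ]
bearing_stand 0.92 [263.3 179.9] [0.5835 0.0813 0.    ]
bearing_stand 0.9 [326.1 185.5] [ 0.5711 -0.0746  0.    ]
bearing_stand 0.7 [270.7 237.6] [0.4412 0.0626 0.    ]
wrist [0.1335 0.6654 0.3737] [ 0.2973 -0.0971 -0.9498] 300.899879650635
{'t': 1.05, 'q': array([-1.3641,  0.477 ,  0.0224,  1.5554, -0.0115,  1.1093, -0.0831]), 'joint_vel': array([ 0.0005, -0.0011, -0.0013, -0.0009, -0.0005,  0.0008,  0.002 ]), 'joint_torque': array([ -0.0002, -59.6349,   1.6064, -28.1554,   0.0126,   0.0015,
         0.    ]), 'eef_pos': array([0.209 , 0.6419, 0.2313]), 'tool_rot': array([-0.    ,  0.8092,  0.5875,  0.    ]), 'contact_force': array([ 0.5453,  0.8713, -0.6025]), 'torque': array([-0.0427, -0.1138, -0.0088]), 'gripper_width': 0.9988643721291658}
```

View images.

View pics/scene0.png

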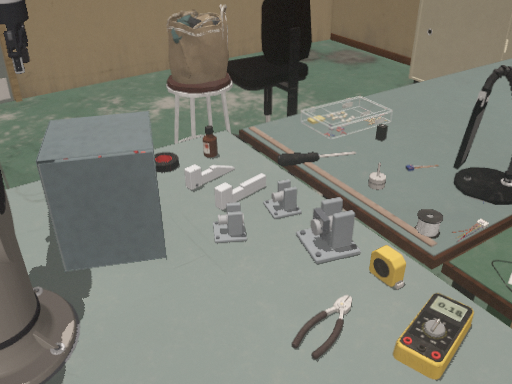

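View pics/top0.png

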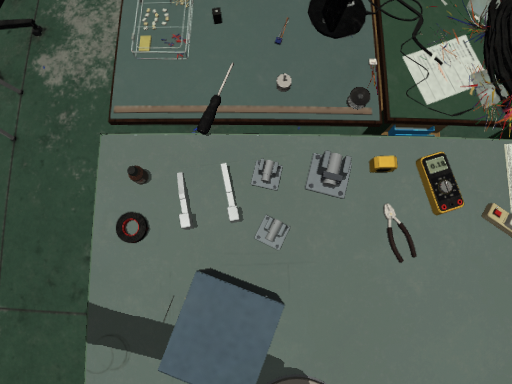

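Run:
```python
from h import *
np.set_printoptions(precision=4,suppress=True)
s=shot('scene');t=shot('top')
c=lambda im,x0,y0,x1,y1,k:cv2.resize(im[y0:y1,x0:x1,::-1],None,fx=k,fy=k,interpolation=cv2.INTER_CUBIC)
cv2.imwrite('pics/c1.png',np.vstack([c(s['image'],170,140,370,260,4)]))
cv2.imwrite('pics/c2.png',np.vstack([c(t['image'],160,145,360,245,4)]))
# box: bottom corners scene
for uv in [(65,262),(163,255)]: print('bot',plane(s,uv,0))
def tri(a,b):
    A=[];
    for p,uv in((s,a),(t,b)):
        n=cv2.undistortPoints(np.array([[uv]],float),K(p),np.array(p['dist_coeffs']))[0,0]; V=np.linalg.inv(p['W'])
        A+= [n[0]*V[2]-V[0], n[1]*V[2]-V[1]]
    X=np.linalg.svd(np.array(A))[2][-1]; return X[:3]/X[3]
print(tri((153,118),(284,302)),tri((52,122),(203,270)))
print(tri((155,164),(255,384)),tri((47,153),(162,372)))
```

```text
bot [0.1414 0.1475 0.    ]
bot [0.3103 0.0656 0.    ]
[0.3187 0.054  0.2866] [0.2764 0.2087 0.258 ]
[0.2357 0.0613 0.2435] [0.171  0.2769 0.1711]
```

View pics/c1.png

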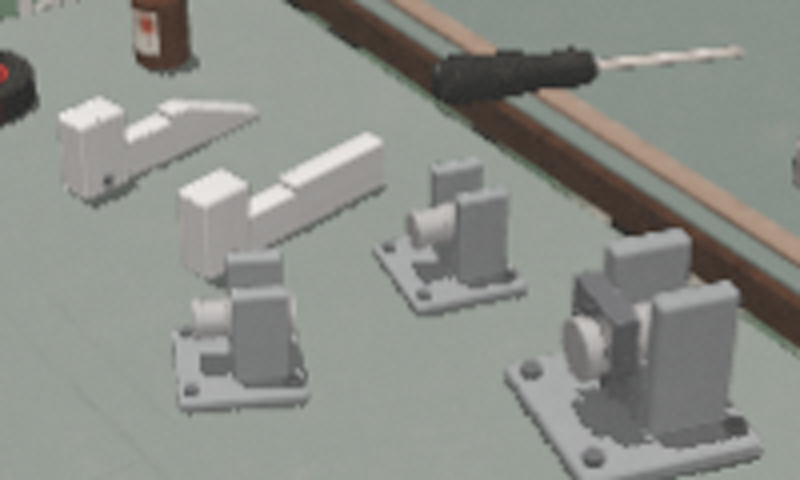

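View pics/c2.png

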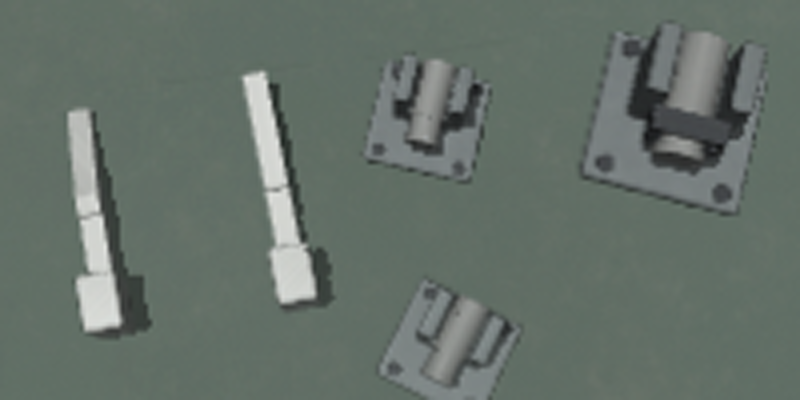

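```bash
cat > plan.py <<'E'
from h import *
def plan(target,yaw,rows,hand,T=None):
    """yaw deg = world heading of tool y; straight line, rounded"""
    T=T_tool(bot.get_obs()) if T is None else T.copy()
    p=T[:3,3]; th=np.degrees(np.arctan2(T[1,1],T[0,1])); target=np.array(target)
    dy=(yaw-th+180)%360-180
    out=[]
    for i in range(rows):
        d=(target-p)/(rows-i); y=np.array([np.cos(np.radians(th)),np.sin(np.radians(th)),0]); x=np.array([-y[1],y[0],0])
        v=np.round(np.array([d@x,d@y,-d[2]])/.12,3); r=round(-dy/rows/4,3)
        p=p+.12*(v[0]*x+v[1]*y)+np.array([0,0,-.12*v[2]]); th-=4*r
        out.append(f"{hand} {v[0]:g} {v[1]:g} {v[2]:g} 0 0 {r:g}")
    print('; '.join(out)); print('end',p.round(4),round(th,2), 'max mm',np.linalg.norm(v)*120)
    tt=np.eye(4); y=np.array([np.cos(np.radians(th)),np.sin(np.radians(th)),0]); tt[:3,0]=[-y[1],y[0],0]; tt[:3,1]=y; tt[:3,2]=[0,0,-1]; tt[:3,3]=p
    return tt
E
python3 -c "
from plan import *
t=plan([.40,.40,.24],3,12,-1); plan([.455,.262,.235],12.5,6,-1,t)"
```

```text
-1 -0.119 0.178 -0.006 0 0 -0.438; -1 -0.124 0.174 -0.006 0 0 -0.438; -1 -0.129 0.171 -0.006 0 0 -0.438; -1 -0.134 0.167 -0.006 0 0 -0.438; -1 -0.139 0.162 -0.006 0 0 -0.438; -1 -0.144 0.158 -0.006 0 0 -0.438; -1 -0.149 0.153 -0.006 0 0 -0.438; -1 -0.154 0.149 -0.006 0 0 -0.438; -1 -0.158 0.144 -0.006 0 0 -0.438; -1 -0.163 0.139 -0.006 0 0 -0.438; -1 -0.167 0.134 -0.006 0 0 -0.438; -1 -0.171 0.13 -0.006 0 0 -0.438
end [0.4    0.4    0.2399] 2.99 max mm 25.786601171926478
-1 -0.195 0.066 0.007 0 0 -0.396; -1 -0.197 0.061 0.007 0 0 -0.396; -1 -0.199 0.055 0.007 0 0 -0.396; -1 -0.2 0.05 0.007 0 0 -0.396; -1 -0.202 0.044 0.007 0 0 -0.396; -1 -0.203 0.039 0.006 0 0 -0.396
end [0.455 0.262 0.235] 12.49 max mm 24.815930367407145
```

{"fn": "apply_moves", "kwargs": {
  "moves": "-1 -0.119 0.178 -0.006 0 0 -0.438; -1 -0.124 0.174 -0.006 0 0 -0.438; -1 -0.129 0.171 -0.006 0 0 -0.438; -1 -0.134 0.167 -0.006 0 0 -0.438; -1 -0.139 0.162 -0.006 0 0 -0.438; -1 -0.144 0.158 -0.006 0 0 -0.438; -1 -0.149 0.153 -0.006 0 0 -0.438; -1 -0.154 0.149 -0.006 0 0 -0.438; -1 -0.158 0.144 -0.006 0 0 -0.438; -1 -0.163 0.139 -0.006 0 0 -0.438; -1 -0.167 0.134 -0.006 0 0 -0.438; -1 -0.171 0.13 -0.006 0 0 -0.438"
}}

```text
t: 2.15
eef_pos: [0.4007, 0.399, 0.2402]
tool_rot: [-0.0, 0.688, 0.726, 0.0]
contact_force: [0.4, 0.4, 0.3]
gripper_width: 0.999
```

{"fn": "apply_moves", "kwargs": {
  "moves": "-1 -0.195 0.066 0.007 0 0 -0.396; -1 -0.197 0.061 0.007 0 0 -0.396; -1 -0.199 0.055 0.007 0 0 -0.396; -1 -0.2 0.05 0.007 0 0 -0.396; -1 -0.202 0.044 0.007 0 0 -0.396; -1 -0.203 0.039 0.006 0 0 -0.396; -1 0 0 0 0 0 0; -1 0 0 0 0 0 0"
}}

```text
t: 2.82
eef_pos: [0.4557, 0.2605, 0.2352]
tool_rot: [0.0, 0.627, 0.779, 0.0]
contact_force: [-0.2, 1.3, -0.5]
gripper_width: 1.0
```

Run:
```python
from plan import *
np.set_printoptions(precision=4,suppress=True)
p=shot('wrist','w1.png'); print(bot.get_obs()['q'],p['W'][:3,3])
for t,z in [('wedge_grip',.025),('wedge_tip',.0015)]:
    for r in nets.spot_point(p,t)[:3]: print(t,round(r['score'],2),np.array(r['location']),plane(p,r['location'],z))
m=nets.outline_of(p,'wedge_grip')
for r in m: print(r['score'],r['rect'])
np.save('m1.npy',m[0]['region']); pickle.dump(p,open('w1.pkl','wb'))
s=shot('scene','scene1.png')
```

```text
[-0.7143  0.2254  0.0857  1.9127 -0.0231  1.004   1.1692] [0.378  0.2422 0.3776]
wedge_grip 0.91 [254.4 181.4] [0.48   0.2654 0.025 ]
wedge_tip 0.94 [252.8 260.8] [0.603  0.2899 0.0015]
0.64 [242.1, 161.0, 264.9, 261.7]
```

View pics/w1.png

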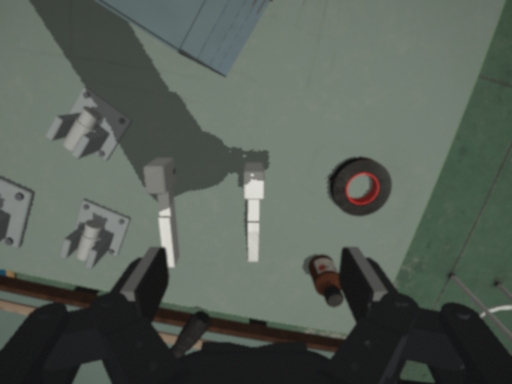

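View pics/scene1.png

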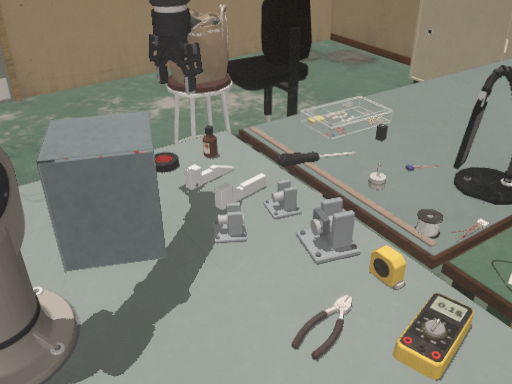

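```bash
python3 -c "
from plan import *
print(bot.get_obs()['eef_pos'])
t=plan([.476,.266,.06],11.7,7,-1); plan([.476,.266,.008],11.7,4,-1,t)"
```

```text
[0.45449406 0.26326324 0.23501868]
-1 -0.002 0.026 0.208 0 0 0.032; -1 -0.002 0.026 0.208 0 0 0.032; -1 -0.002 0.026 0.208 0 0 0.032; -1 -0.002 0.025 0.209 0 0 0.032; -1 -0.003 0.026 0.208 0 0 0.032; -1 -0.002 0.025 0.209 0 0 0.032; -1 -0.003 0.026 0.208 0 0 0.032
end [0.476  0.266  0.0601] 11.7 max mm 25.15682014881849
-1 0 -0 0.108 0 0 0; -1 0 -0 0.109 0 0 0; -1 0 -0 0.108 0 0 0; -1 0 -0 0.109 0 0 0
end [0.476 0.266 0.008] 11.7 max mm 13.08
```

{"fn": "apply_moves", "kwargs": {
  "moves": "-1 -0.002 0.026 0.208 0 0 0.032; -1 -0.002 0.026 0.208 0 0 0.032; -1 -0.002 0.026 0.208 0 0 0.032; -1 -0.002 0.025 0.209 0 0 0.032; -1 -0.003 0.026 0.208 0 0 0.032; -1 -0.002 0.025 0.209 0 0 0.032; -1 -0.003 0.026 0.208 0 0 0.032; -1 0 0 0 0 0 0"
}}

```text
t: 3.73
eef_pos: [0.4739, 0.264, 0.0559]
tool_rot: [-0.001, 0.632, 0.775, -0.003]
contact_force: [-0.6, -0.6, -0.3]
gripper_width: 1.003
```

Run:
```python
from plan import *
np.set_printoptions(precision=4,suppress=True)
p=shot('wrist','w2.png'); print(bot.get_obs()['eef_pos'],p['W'][:3,3])
for t,z in [('wedge_grip',.025),('wedge_tip',.0015)]:
    for r in nets.spot_point(p,t)[:3]: print(t,round(r['score'],2),np.array(r['location']),plane(p,r['location'],z))
s=shot('scene','scene2.png')
```

```text
[0.4747 0.2644 0.0581] [0.397  0.247  0.1988]
wedge_grip 0.9 [254.3 231.6] [0.4787 0.2639 0.025 ]
wedge_tip 0.64 [255.1 355. ] [0.6035 0.2903 0.0015]
```

View pics/w2.png

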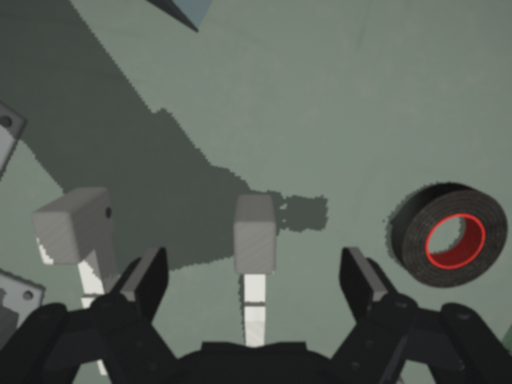

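View pics/scene2.png

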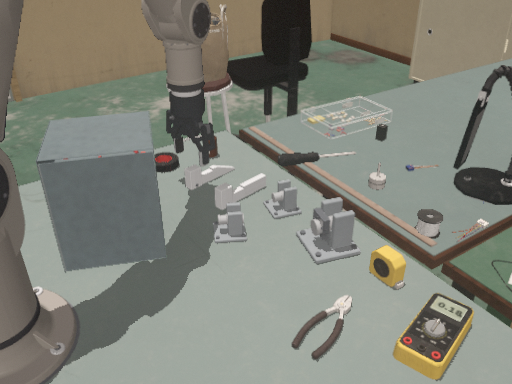

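{"fn": "apply_moves", "kwargs": {
  "moves": "-1 0 0.003 0.108 0 0 0; -1 0 0 0.108 0 0 0; -1 0 0 0.108 0 0 0; -1 0 0 0.1 0 0 0; -1 0 0 0 0 0 0; 1 0 0 0 0 0 0; 1 0 0 0 0 0 0; 1 0 0 0 0 0 0; 1 0 0 0 0 0 0; 1 0 0 0 0 0 0; 1 0 0 0 0 0 0; 1 0 0 0 0 0 0",
  "force": 80
}}

```text
t: 4.93
eef_pos: [0.4773, 0.2651, 0.0099]
tool_rot: [0.0, 0.632, 0.775, 0.001]
contact_force: [-1.1, 0.1, 5.3]
gripper_width: 0.268
```

Run:
```python
from plan import *
np.set_printoptions(precision=4,suppress=True)
o=bot.get_obs(); print(o['eef_pos'],o['tool_rot'],o['contact_force'],o['gripper_width'])
p=shot('wrist','w3.png')
for t,z in [('wedge_grip',.025),('wedge_tip',.0015)]:
    for r in nets.spot_point(p,t)[:3]: print(t,round(r['score'],2),np.array(r['location']),plane(p,r['location'],z))
```

```text
[0.4773 0.2651 0.0099] [0.0001 0.632  0.7749 0.0005] [-1.1307  0.0908  5.3354] 0.26810814568394065
wedge_grip 0.77 [252.4 264.6] [0.4778 0.2631 0.025 ]
```

View pics/w3.png

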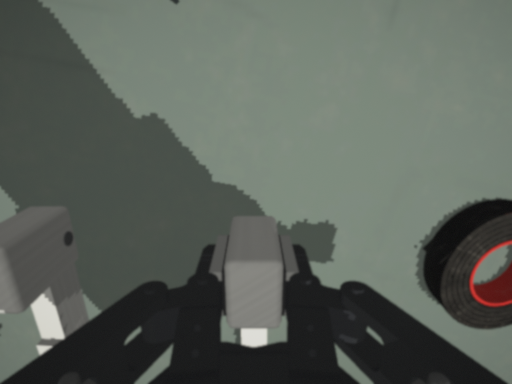

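```bash
python3 -c "
from plan import *
t=plan([.477,.265,.24],11.7,8,1); t=plan([.57,-.075,.25],-10,12,1,t)"
```

```text
1 -0 -0 -0.24 0 0 -0.003; 1 -0 -0 -0.24 0 0 -0.003; 1 -0 -0 -0.24 0 0 -0.003; 1 -0 -0.001 -0.24 0 0 -0.003; 1 -0 -0 -0.239 0 0 -0.003; 1 -0 -0.001 -0.24 0 0 -0.003; 1 -0 -0 -0.239 0 0 -0.003; 1 -0 -0.001 -0.24 0 0 -0.003
end [0.477 0.265 0.24 ] 11.69 max mm 28.80024999891494
1 -0.244 0.015 -0.007 0 0 0.452; 1 -0.244 0.023 -0.007 0 0 0.452; 1 -0.243 0.031 -0.007 0 0 0.452; 1 -0.242 0.038 -0.007 0 0 0.452; 1 -0.24 0.046 -0.007 0 0 0.452; 1 -0.239 0.054 -0.007 0 0 0.452; 1 -0.237 0.061 -0.007 0 0 0.452; 1 -0.235 0.069 -0.007 0 0 0.452; 1 -0.233 0.076 -0.007 0 0 0.452; 1 -0.23 0.083 -0.007 0 0 0.452; 1 -0.227 0.091 -0.006 0 0 0.452; 1 -0.225 0.097 -0.007 0 0 0.452
end [ 0.5699 -0.075   0.25  ] -10.01 max mm 29.414200652066004
```

{"fn": "apply_moves", "kwargs": {
  "moves": "1 0 0 -0.05 0 0 0; 1 0 0 -0.15 0 0 0; 1 0 0 -0.24 0 0 0; 1 0 0 -0.24 0 0 0; 1 0 0 -0.24 0 0 0; 1 0 0 -0.24 0 0 0; 1 0 0 -0.24 0 0 0; 1 0 0 -0.24 0 0 0; 1 0 0 -0.17 0 0 0; 1 0 0 -0.1 0 0 0"
}}

```text
t: 5.92
eef_pos: [0.4775, 0.265, 0.2415]
tool_rot: [0.0, 0.632, 0.775, 0.002]
contact_force: [0.3, 0.7, -1.8]
gripper_width: 0.272
```

{"fn": "apply_moves", "kwargs": {
  "moves": "1 -0.244 0.015 -0.007 0 0 0.452; 1 -0.244 0.023 -0.007 0 0 0.452; 1 -0.243 0.031 -0.007 0 0 0.452; 1 -0.242 0.038 -0.007 0 0 0.452; 1 -0.24 0.046 -0.007 0 0 0.452; 1 -0.239 0.054 -0.007 0 0 0.452; 1 -0.237 0.061 -0.007 0 0 0.452; 1 -0.235 0.069 -0.007 0 0 0.452; 1 -0.233 0.076 -0.007 0 0 0.452; 1 -0.23 0.083 -0.007 0 0 0.452; 1 -0.227 0.091 -0.006 0 0 0.452; 1 -0.225 0.097 -0.007 0 0 0.452"
}}

```text
t: 6.92
eef_pos: [0.5689, -0.0768, 0.2484]
tool_rot: [-0.0, 0.767, 0.642, -0.0]
contact_force: [0.2, 0.1, -2.2]
gripper_width: 0.272
```

{"fn": "apply_moves", "kwargs": {
  "moves": "1 0 0 0 0 0 0; 1 0 0 0 0 0 0; 1 0 0 0 0 0 0"
}}

```text
t: 7.17
eef_pos: [0.5688, -0.0748, 0.2481]
tool_rot: [-0.001, 0.766, 0.642, -0.0]
contact_force: [-0.6, 0.8, -2.4]
gripper_width: 0.273
```

Run:
```python
from plan import *
np.set_printoptions(precision=4,suppress=True)
for n in ['wrist','top','scene']:
    p=shot(n,n+'4.png'); o=bot.get_obs(); print(n,o['eef_pos'],o['t'],p['W'][:3,3]); pickle.dump(p,open(n+'4.pkl','wb'))
    for t,z in [('clip_bridge',.074),('clip',.048),('spindle_top',.064),('bearing_stand',0)]:
        for r in nets.spot_point(p,t)[:3]: print(t,round(r['score'],2),np.array(r['location']),plane(p,r['location'],z))
```

```text
wrist [ 0.5689 -0.0741  0.2481] 7.2167 [ 0.4907 -0.0621  0.3905]
clip_bridge 0.72 [255.8 175.8] [ 0.5769 -0.0747  0.074 ]
clip 0.62 [250.8 177.5] [ 0.585  -0.0819  0.048 ]
spindle_top 0.93 [379.9 152.5] [0.5773 0.065  0.064 ]
spindle_top 0.75 [361.4  25.1] [0.4457 0.0545 0.064 ]
spindle_top 0.65 [252.7 179.3] [ 0.583  -0.0793  0.064 ]
bearing_stand 0.89 [365.2 145.8] [0.582 0.071 0.   ]
bearing_stand 0.86 [253.6 164.3] [ 0.5809 -0.0778  0.    ]
bearing_stand 0.56 [352.4  32.1] [0.4429 0.066  0.    ]
top [ 0.5692 -0.0745  0.2484] 7.4667 [0.3861 0.107  0.9303]
clip_bridge 0.69 [333.4 174.8] [ 0.5816 -0.0776  0.074 ]
clip 0.45 [330.2 177.8] [ 0.5802 -0.0754  0.048 ]
spindle_top 0.83 [268.5 236.2] [0.4405 0.0706 0.064 ]
spindle_top 0.8 [267.2 179.7] [0.5705 0.0741 0.064 ]
spindle_top 0.69 [330.1 178.3] [ 0.5755 -0.0718  0.064 ]
bearing_stand 0.98 [266.3 181.4] [0.5798 0.0739 0.    ]
bearing_stand 0.71 [327.6 183.7] [ 0.5757 -0.0784  0.    ]
bearing_stand 0.65 [271.2 235.6] [0.446  0.0614 0.    ]
scene [ 0.5693 -0.0753  0.2483] 7.7167 [ 0.0567 -0.6569  0.5982]
clip_bridge 0.72 [318.9 215.4] [ 0.5748 -0.0745  0.074 ]
clip 0.64 [320.2 225.2] [ 0.5813 -0.0731  0.048 ]
spindle_top 0.98 [223.5 213.4] [0.4346 0.0428 0.064 ]
spindle_top 0.68 [321.2 219.4] [ 0.5797 -0.0763  0.064 ]
spindle_top 0.62 [277.4 193.2] [0.5648 0.0467 0.064 ]
bearing_stand 0.8 [321.1 244.8] [ 0.5861 -0.075   0.    ]
bearing_stand 0.64 [223.2 231.2] [0.4468 0.0701 0.    ]
bearing_stand 0.57 [278.2 207.6] [0.5923 0.0805 0.    ]
```

View pics/wrist4.png

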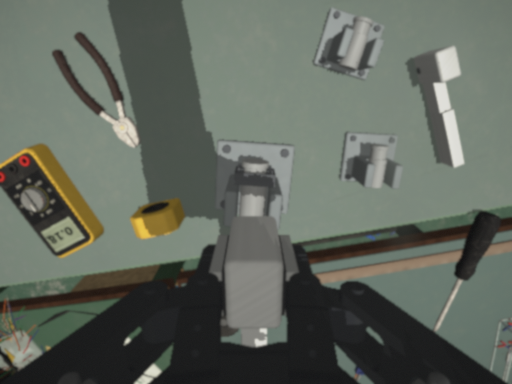

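View pics/scene4.png

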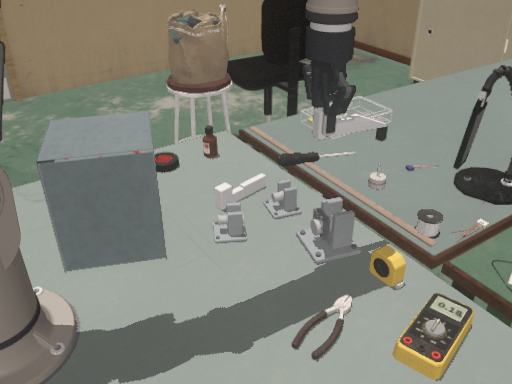

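Run:
```python
from plan import *
for n,(x0,y0,x1,y1) in {'wrist':(205,125,305,225),'scene0':(285,185,365,265),'top0':(295,140,365,210)}.items():
    im=pickle.load(open('wrist4.pkl','rb'))['image'][:,:,::-1] if n=='wrist' else cv2.imread('pics/'+n+'.png')
    k=600//(x1-x0); c=cv2.resize(im[y0:y1,x0:x1],None,fx=k,fy=k,interpolation=cv2.INTER_CUBIC)
    for i in range(x0,x1,10): cv2.putText(c,str(i),((i-x0)*k,10),0,.35,(0,0,255)); cv2.line(c,((i-x0)*k,12),((i-x0)*k,20),(0,0,255))
    for i in range(y0,y1,10): cv2.putText(c,str(i),(0,(i-y0)*k+4),0,.35,(0,0,255)); cv2.line(c,(25,(i-y0)*k),(32,(i-y0)*k),(0,0,255))
    cv2.imwrite('pics/z_'+n+'.png',c)
```

```text
(no output)
```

View pics/z_wrist.png

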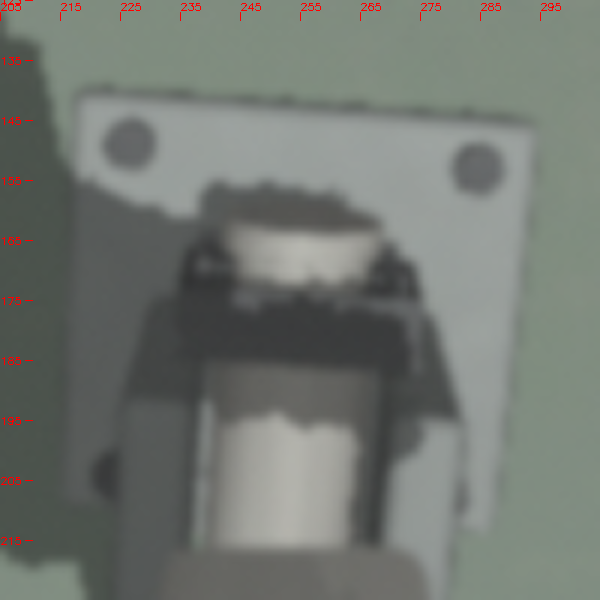

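View pics/z_scene0.png

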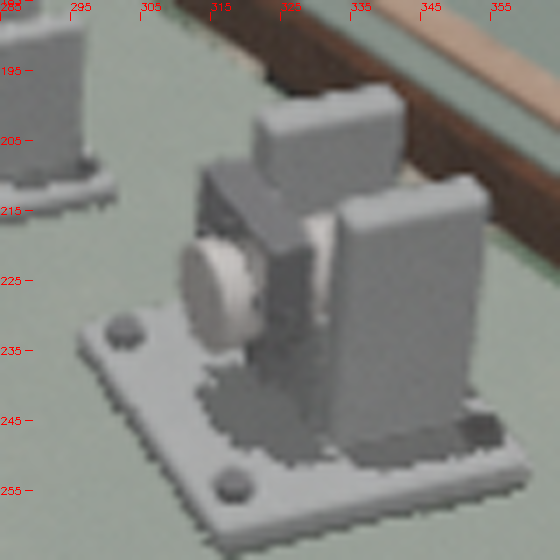

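View pics/z_top0.png

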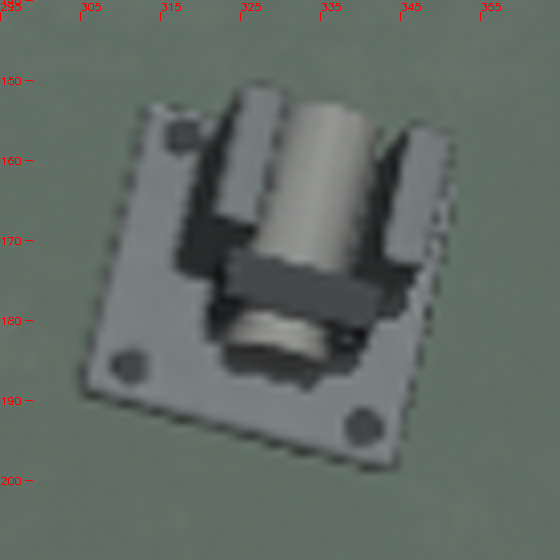

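```bash
cat > fit.py <<'E'
from plan import *
from scipy.optimize import least_squares
np.set_printoptions(precision=2,suppress=True)
P={n:pickle.load(open(n+'4.pkl','rb')) for n in['wrist','scene','top']}
D={'wrist':[((-30,-50,10),(218.3,140.8)),((-30,50,10),(293.8,145.3)),((65,50,10),(286.7,212.5)),((12,-17.5,86),(237.2,192.2)),((12,17.5,86),(270.5,195))],
'top':[((65,50,10),(313.8,153.1)),((-30,50,10),(305.6,188.5)),((-30,-50,10),(344.4,198.2)),((12,17.5,86),(327.5,168.1)),((12,-17.5,86),(343.5,172.3))],
'scene':[((-30,50,10),(296.4,232.1)),((-30,-50,10),(316.7,260)),((65,-50,10),(360,251.4))]}
def res(v,names):
    c,s=np.cos(v[2]),np.sin(v[2]); out=[]
    for n in names:
        X=np.array([d[0] for d in D[n]])/1000.; W=np.c_[v[0]+c*X[:,0]-s*X[:,1],v[1]+s*X[:,0]+c*X[:,1],X[:,2]]
        out.append((proj(P[n],W)-np.array([d[1] for d in D[n]])))
    return np.vstack(out).ravel()
for names in [['wrist'],['top'],['scene'],['wrist','top','scene']]:
    r=least_squares(res,[.58,-.075,-.17],args=(names,)); print(names,r.x[:2].round(4),np.degrees(r.x[2]).round(2),r.fun.reshape(-1,2).tolist() if len(names)==3 else np.sqrt(np.mean(r.fun**2)))
E
python3 fit.py
```

```text
['wrist'] [ 0.58 -0.08] -13.87 1.0282725235766097
['top'] [ 0.58 -0.08] -13.71 0.4350189688912385
['scene'] [ 0.58 -0.08] -14.83 1.039638040250705
['wrist', 'top', 'scene'] [ 0.58 -0.08] -14.01 [[-1.9735774385967773, -1.236347511473781], [1.2422966386339453, -0.4257860600132233], [0.7169455287615847, 1.453754317671411], [0.055684956927422036, -0.5521087242788951], [-0.5460217161051446, -1.2637429685572386], [0.03234698020725091, -1.579816100856391], [-0.39444281055028796, -0.7674469470361203], [0.44680426791251193, -0.296691001666062], [0.32923564454296184, -0.6563623241180778], [-0.7324203362987305, -1.031140502875047], [-0.9522426146193652, -1.1088579144678192], [-0.27112405436855624, 0.9887147075008329], [1.7406751732127077, -0.9382601936547985]]
```

```bash
sed -i 's/r.x\[:2\].round(4)/["%.4f"%a for a in r.x[:2]]/' fit.py; python3 fit.py | cut -c1-90
```

```text
['wrist'] ['0.5806', '-0.0768'] -13.87 1.0282725235766097
['top'] ['0.5779', '-0.0770'] -13.71 0.4350189688912385
['scene'] ['0.5795', '-0.0772'] -14.83 1.039638040250705
['wrist', 'top', 'scene'] ['0.5800', '-0.0769'] -14.01 [[-1.9735774385967773, -1.236347511
```

```bash
python3 -c "
from plan import *
t=plan([.4306,-.0397,.2],-14,8,1); t=plan([.4306,-.0397,.076],-14,6,1,t)"
```

```text
1 0.011 -0.149 0.05 0 0 0.122; 1 0.01 -0.149 0.05 0 0 0.122; 1 0.009 -0.149 0.05 0 0 0.122; 1 0.008 -0.149 0.051 0 0 0.122; 1 0.006 -0.149 0.05 0 0 0.122; 1 0.005 -0.149 0.051 0 0 0.122; 1 0.004 -0.149 0.05 0 0 0.122; 1 0.002 -0.149 0.051 0 0 0.122
end [ 0.4306 -0.0397  0.2   ] -14.01 max mm 18.899904761664807
1 0 0 0.172 0 0 -0; 1 0 0 0.172 0 0 -0; 1 0 0 0.172 0 0 -0; 1 0 0 0.172 0 0 -0; 1 0 0 0.173 0 0 -0; 1 0 0 0.172 0 0 -0
end [ 0.4306 -0.0397  0.076 ] -14.01 max mm 20.639999999999997
```

{"fn": "apply_moves", "kwargs": {
  "moves": "1 0.011 -0.149 0.05 0 0 0.122; 1 0.01 -0.149 0.05 0 0 0.122; 1 0.009 -0.149 0.05 0 0 0.122; 1 0.008 -0.149 0.051 0 0 0.122; 1 0.006 -0.149 0.05 0 0 0.122; 1 0.005 -0.149 0.051 0 0 0.122; 1 0.004 -0.149 0.05 0 0 0.122; 1 0.002 -0.149 0.051 0 0 0.122; 1 0 0 0 0 0 0; 1 0 0 0 0 0 0"
}}

```text
t: 8.75
eef_pos: [0.4301, -0.0396, 0.2]
tool_rot: [-0.0, 0.788, 0.616, 0.0]
contact_force: [0.2, 0.0, -1.5]
gripper_width: 0.274
```

Run:
```python
from plan import *
s=shot('scene','scene5.png');shot('top','top5.png');o=bot.get_obs(); T=T_tool(o);print(o['eef_pos'],np.degrees(np.arctan2(T[1,1],T[0,1])),T[:3,2],o['q'],o['contact_force'])
```

```text
[ 0.43168076 -0.03981783  0.20052884] -14.004288272698584 [ 1.65823783e-03  6.27144588e-05 -9.99998623e-01] [-0.35409752  0.10648519  0.32646599  2.15639976 -0.04414305  0.88311069
  1.32499677] [ 0.69870355  0.12422448 -1.11015269]
```

View pics/scene5.png

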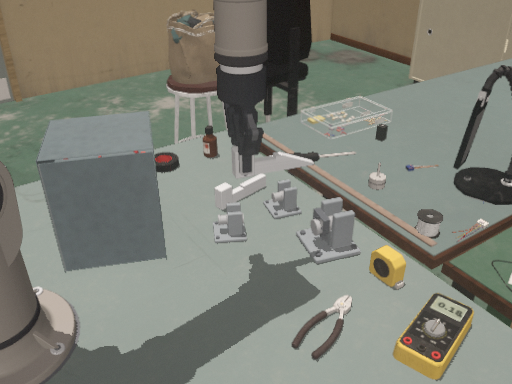

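View pics/top5.png

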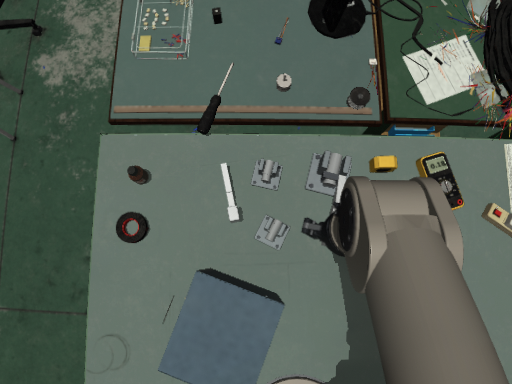

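{"fn": "apply_moves", "kwargs": {
  "moves": "1 0 0 0.172 0 0 0; 1 0 0 0.172 0 0 0; 1 0 0 0.172 0 0 0; 1 0 0 0.172 0 0 0; 1 0 0 0.173 0 0 0; 1 0 0 0.172 0 0 0; 1 0 0 0 0 0 0; 1 0 0 0 0 0 0"
}}

```text
t: 9.52
eef_pos: [0.4309, -0.0401, 0.0757]
tool_rot: [-0.0, 0.788, 0.615, -0.001]
contact_force: [-0.6, 0.6, -0.9]
gripper_width: 0.27
```

Run:
```python
from plan import *
zs=[]
for i in range(3):
    s=shot('scene','scene6.png'); o=bot.get_obs(); zs.append(o['eef_pos'])
p=shot('wrist','wrist6.png')
print(np.array(zs),np.mean(zs,0),o['t'])
for pt in nets.spot_point(s,'wedge_tip'): print(pt)
im=s['image'][:,:,::-1].copy()
c=cv2.resize(im[165:265,225:365],None,fx=5.7,fy=5.7,interpolation=cv2.INTER_CUBIC)
T=T_tool(o);T[:3,3]=np.mean(zs,0)
def q(u): return tuple(int(a) for a in ((proj(s,u)[0]-[225,165])*5.7))
for dx,dz in[(129,-9.3),(129,-6.3),(69,-9.3),(69,19.7),(57,19.7)]:
    for w in(-7,7): cv2.circle(c,q(T[:3,:3]@np.array([w,dx,-dz])/1000+T[:3,3]),3,(0,0,255),-1)
y=np.radians(-14); d=np.array([np.cos(y),np.sin(y),0]);n=np.array([-d[1],d[0],0]);S=np.array([.58,-.077,0])
for a,b,z in [(-15,0,64),(-15,-16,48),(-15,16,48),(-15,0,32),(-7,12.5,74),(-7,-12.5,74),(-7,22.5,76),(-7,-22.5,76),(7,-22.5,76),(-30,-50,10),(-30,50,10),(12,-17.5,86)]:
    cv2.circle(c,q(S+d*a/1000+n*b/1000+[0,0,z/1000]),3,(0,255,0),-1)
cv2.imwrite('pics/z6.png',c)
```

```text
[[ 0.43161986 -0.04001265  0.0765385 ]
 [ 0.43194871 -0.03993254  0.07699531]
 [ 0.43202396 -0.03981228  0.07721052]] [ 0.43186418 -0.03991916  0.07691477] 9.6667
{'location': [308.8, 217.8], 'score': 0.88}
```

View pics/z6.png

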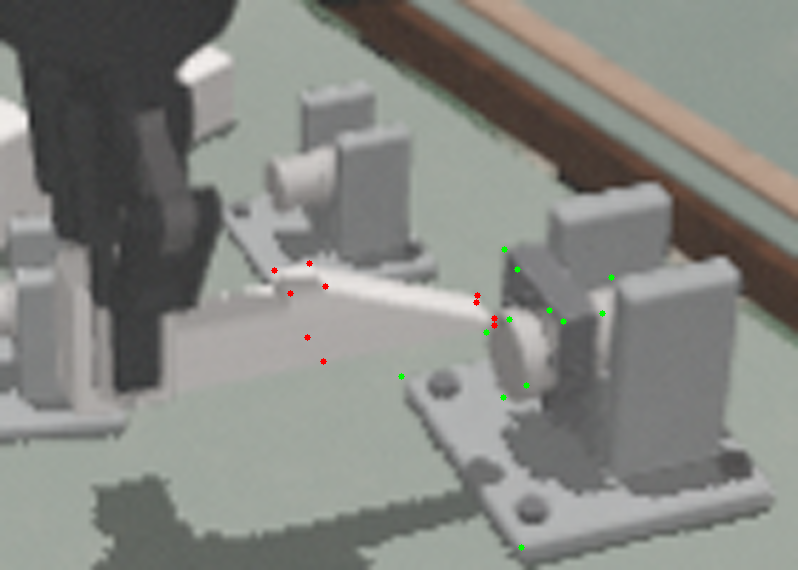

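View pics/wrist6.png

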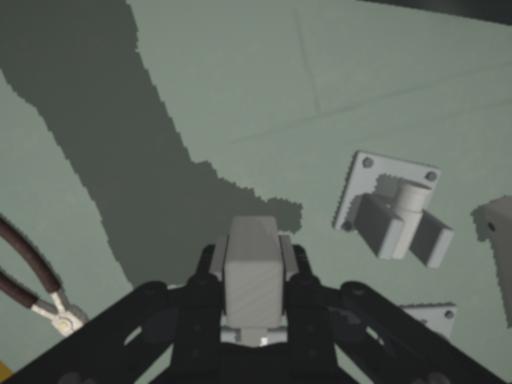

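{"fn": "apply_moves", "kwargs": {
  "moves": "1 0 0.026 0 0 0 0; 1 0 0.026 0 0 0 0; 1 0 0.026 0 0 0 0; 1 0 0.026 0 0 0 0; 1 0 0.026 0 0 0 0; 1 0 0.026 0 0 0 0; 1 0 0.026 0 0 0 0; 1 0 0.026 0 0 0 0; 1 0 0 0 0 0 0; 1 0 0 0 0 0 0",
  "force": 110
}}

```text
t: 10.6
eef_pos: [0.4549, -0.0458, 0.076]
tool_rot: [-0.0, 0.788, 0.616, -0.0]
contact_force: [-0.9, -0.1, -0.4]
gripper_width: 0.27
```

Run:
```python
from plan import *
s=shot('scene'); o=bot.get_obs(); print(o['eef_pos'],o['contact_force'])
cv2.imwrite('pics/z7.png',cv2.resize(s['image'][165:265,225:365,::-1],None,fx=5.7,fy=5.7,interpolation=cv2.INTER_CUBIC))
```

```text
[ 0.45466139 -0.04578337  0.07592341] [-1.24125672 -0.5202437  -2.09132466]
```

View pics/z7.png

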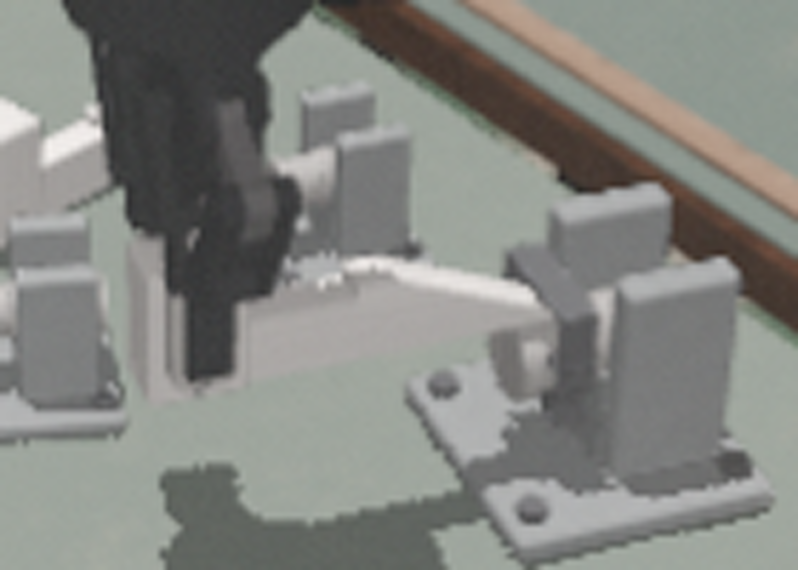

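{"fn": "apply_moves", "kwargs": {
  "moves": "1 0 0.015 0 0 0 0; 1 0 0.015 0 0 0 0; 1 0 0.015 0 0 0 0; 1 0 0 0 0 0 0; 1 0 0 0 0 0 0; 1 0 0.02 0 0 0 0; 1 0 0.02 0 0 0 0; 1 0 0.02 0 0 0 0; 1 0 0.02 0 0 0 0; 1 0 0.02 0 0 0 0; 1 0 0 0 0 0 0"
}}

```text
t: 11.57
eef_pos: [0.4712, -0.05, 0.0756]
tool_rot: [-0.001, 0.788, 0.616, -0.001]
contact_force: [-1.1, 0.5, -5.0]
gripper_width: 0.271
```

Run:
```python
from plan import *
s=shot('scene'); o=bot.get_obs(); print(o['eef_pos'],o['contact_force'])
cv2.imwrite('pics/z8.png',cv2.resize(s['image'][165:265,225:365,::-1],None,fx=5.7,fy=5.7,interpolation=cv2.INTER_CUBIC))
```

```text
[ 0.47115833 -0.04996716  0.07557291] [-0.91135923  0.53603742 -4.90424123]
```

View pics/z8.png

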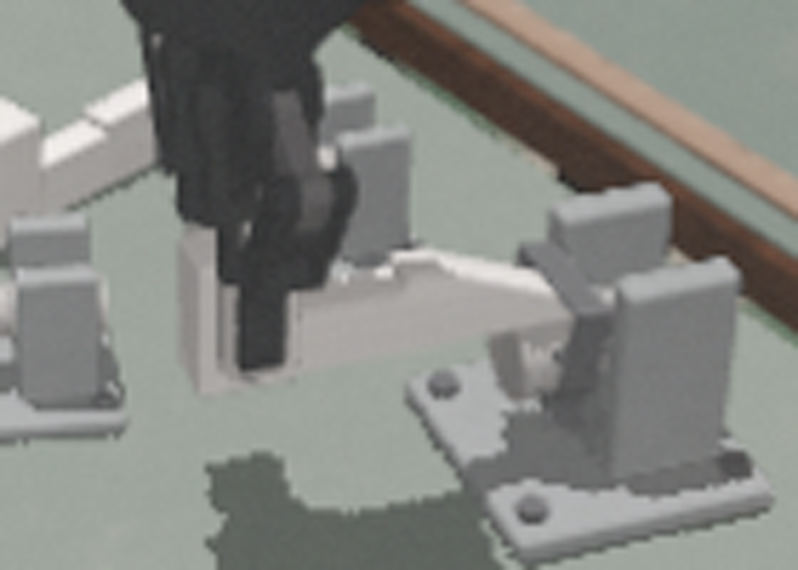

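{"fn": "apply_moves", "kwargs": {
  "moves": "1 0 0.03 0 0 0 0; 1 0 0.03 0 0 0 0; 1 0 0.03 0 0 0 0; 1 0 0.03 0 0 0 0; 1 0 0.03 0 0 0 0; 1 0 0.03 0 0 0 0; 1 0 0.03 0 0 0 0; 1 0 0.03 0 0 0 0; 1 0 0 0 0 0 0"
}}

```text
t: 12.37
eef_pos: [0.4951, -0.0563, 0.075]
tool_rot: [-0.003, 0.788, 0.616, -0.003]
contact_force: [-10.4, 2.4, -0.4]
gripper_width: 0.266
```

Run:
```python
from plan import *
s=shot('scene'); o=bot.get_obs(); print(o['eef_pos'],o['contact_force'])
cv2.imwrite('pics/z9.png',cv2.resize(s['image'][165:265,225:365,::-1],None,fx=5.7,fy=5.7,interpolation=cv2.INTER_CUBIC))
```

```text
[ 0.49554486 -0.05644122  0.07498951] [-9.5583183   2.00307649 -1.4922975 ]
```

View pics/z9.png

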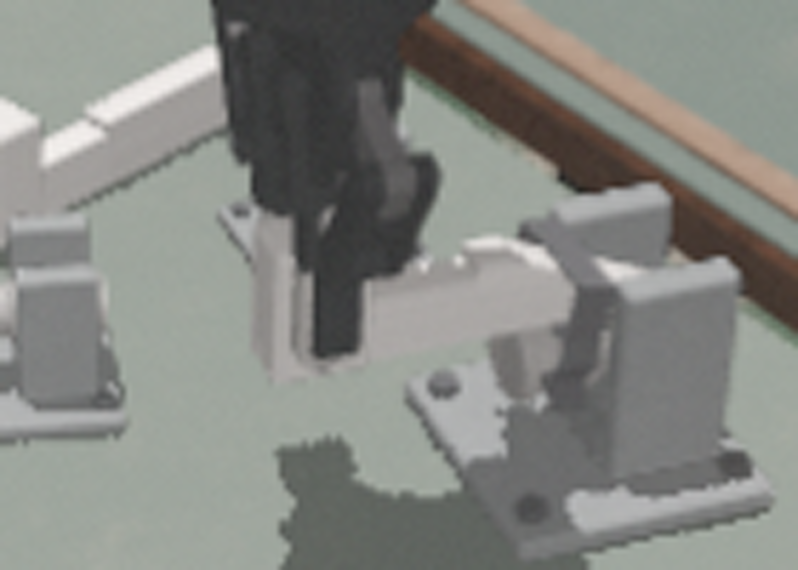

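{"fn": "apply_moves", "kwargs": {
  "moves": "1 0 0.03 0 0 0 0; 1 0 0.03 0 0 0 0; 1 0 0.03 0 0 0 0; 1 0 0.03 0 0 0 0; 1 0 0.03 0 0 0 0; 1 0 0.03 0 0 0 0; 1 0 0 0 0 0 0; 1 0 0 0 0 0 0"
}}

```text
t: 13.08
eef_pos: [0.5212, -0.0623, 0.0762]
tool_rot: [0.0, 0.788, 0.616, 0.0]
contact_force: [-0.3, 0.5, -1.3]
gripper_width: 0.268
```

Run:
```python
from plan import *
s=shot('scene'); o=bot.get_obs(); print(o['eef_pos'],o['contact_force'])
cv2.imwrite('pics/z10.png',cv2.resize(s['image'][165:265,225:365,::-1],None,fx=5.7,fy=5.7,interpolation=cv2.INTER_CUBIC))
```

```text
[ 0.52082018 -0.06224243  0.07607161] [ 0.15953127  0.09572227 -1.44658516]
```

View pics/z10.png

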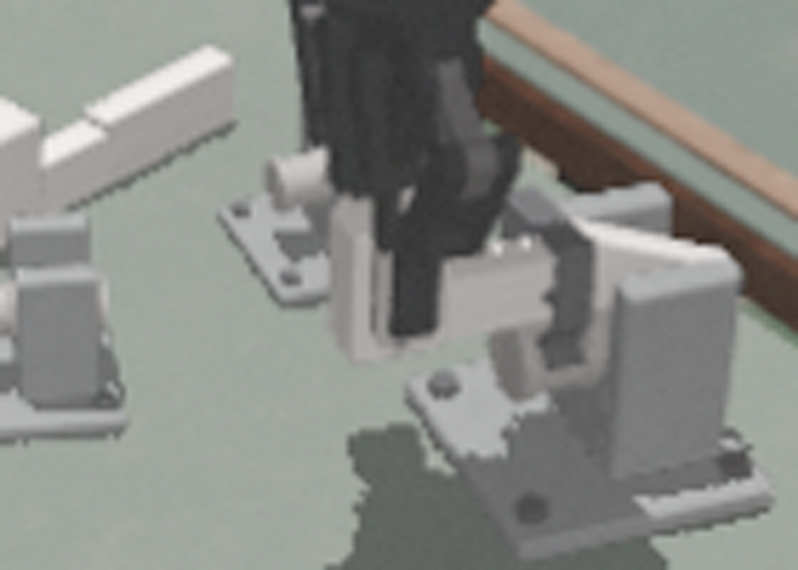

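{"fn": "apply_moves", "kwargs": {
  "moves": "1 0 0 -0.02 0 0 0; 1 0 0 -0.03 0 0 0; 1 0 0 -0.03 0 0 0; 1 0 0 -0.04 0 0 0; 1 0 0 -0.04 0 0 0; 1 0 0 -0.04 0 0 0; 1 0 0 0 0 0 0"
}}

```text
t: 13.72
eef_pos: [0.5214, -0.0622, 0.1012]
tool_rot: [0.001, 0.788, 0.616, 0.001]
contact_force: [0.9, -0.1, -2.5]
gripper_width: 0.266
```

Run:
```python
from plan import *
s=shot('scene'); o=bot.get_obs(); print(o['eef_pos'],o['contact_force'])
cv2.imwrite('pics/z11.png',cv2.resize(s['image'][145:265,225:365,::-1],None,fx=5,fy=5,interpolation=cv2.INTER_CUBIC))
```

```text
[ 0.52109041 -0.06217587  0.10074217] [ 0.06233811 -0.13373246 -1.74173566]
```

View pics/z11.png

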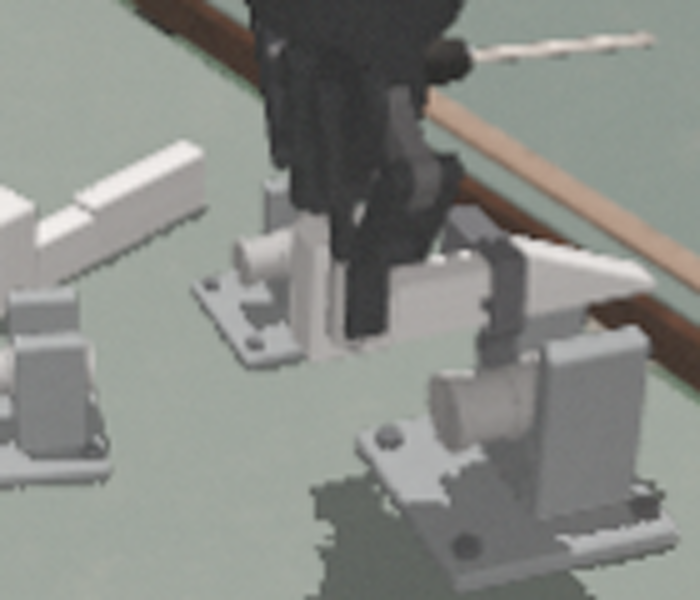

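{"fn": "apply_moves", "kwargs": {
  "moves": "1 0 0 -0.03 0 0 0; 1 0 0 -0.06 0 0 0; 1 0 0 -0.09 0 0 0; 1 0 0 -0.1 0 0 0; 1 0 0 -0.1 0 0 0; 1 0 0 -0.1 0 0 0; 1 0 0 -0.1 0 0 0; 1 0 0 -0.1 0 0 0; 1 0 0 -0.09 0 0 0; 1 0 0 -0.06 0 0 0; 1 0 0 -0.03 0 0 0; 1 0 0 0 0 0 0"
}}

```text
t: 14.77
eef_pos: [0.521, -0.0622, 0.2041]
tool_rot: [0.0, 0.788, 0.616, 0.001]
contact_force: [-0.2, -0.8, -2.2]
gripper_width: 0.266
```

Run:
```python
from plan import *
s=shot('scene'); o=bot.get_obs(); print(o['eef_pos'],o['contact_force'])
cv2.imwrite('pics/z12.png',cv2.resize(s['image'][85:265,225:405,::-1],None,fx=3.3,fy=3.3,interpolation=cv2.INTER_CUBIC))
t=plan([.500,.1,.2],-1.5,12,1); plan([.477,.265,.2],11.7,12,1,t)
```

```text
[ 0.5206079  -0.06214268  0.20338809] [ 0.61982683 -0.04811285 -2.23441069]
1 0.106 -0.041 0.002 0 0 -0.261; 1 0.107 -0.039 0.002 0 0 -0.261; 1 0.107 -0.037 0.002 0 0 -0.261; 1 0.108 -0.035 0.002 0 0 -0.261; 1 0.108 -0.033 0.003 0 0 -0.261; 1 0.109 -0.032 0.002 0 0 -0.261; 1 0.11 -0.029 0.003 0 0 -0.261; 1 0.11 -0.028 0.002 0 0 -0.261; 1 0.111 -0.025 0.003 0 0 -0.261; 1 0.111 -0.024 0.002 0 0 -0.261; 1 0.111 -0.021 0.003 0 0 -0.261; 1 0.112 -0.019 0.002 0 0 -0.261
end [0.5001 0.1    0.2   ] -1.48 max mm 13.634133635842067
1 0.114 -0.019 0 0 0 -0.275; 1 0.114 -0.017 0 0 0 -0.275; 1 0.115 -0.015 0 0 0 -0.275; 1 0.115 -0.012 0 0 0 -0.275; 1 0.115 -0.01 0 0 0 -0.275; 1 0.116 -0.008 0 0 0 -0.275; 1 0.116 -0.006 0 0 0 -0.275; 1 0.116 -0.003 0 0 0 -0.275; 1 0.116 -0.001 0 0 0 -0.275; 1 0.115 0.001 0 0 0 -0.275; 1 0.115 0.003 0 0 0 -0.275; 1 0.116 0.005 0 0 0 -0.275
end [0.477 0.265 0.2  ] 11.72 max mm 13.932925033890049
```

View pics/z12.png

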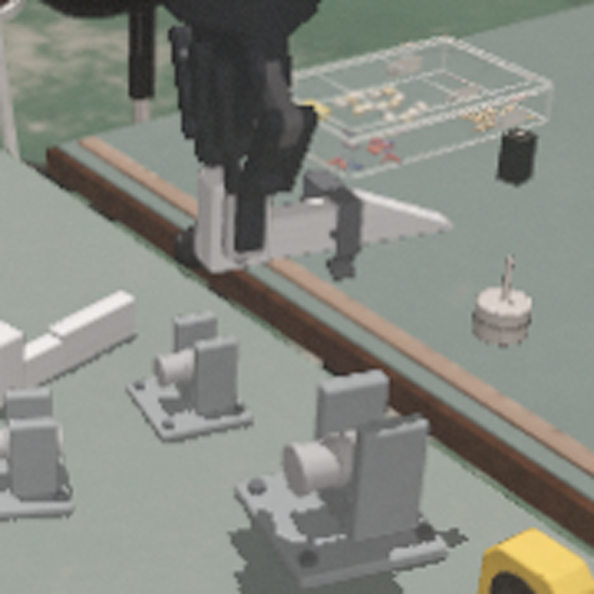

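{"fn": "apply_moves", "kwargs": {
  "moves": "1 0.04 -0.012 0 0 0 -0.13; 1 0.08 -0.025 0 0 0 -0.261; 1 0.107 -0.037 0.002 0 0 -0.261; 1 0.108 -0.035 0.002 0 0 -0.261; 1 0.108 -0.033 0.003 0 0 -0.261; 1 0.109 -0.032 0.002 0 0 -0.261; 1 0.11 -0.029 0.003 0 0 -0.261; 1 0.11 -0.028 0.002 0 0 -0.261; 1 0.111 -0.025 0.003 0 0 -0.261; 1 0.111 -0.024 0.002 0 0 -0.261; 1 0.111 -0.021 0.003 0 0 -0.261; 1 0.112 -0.019 0.002 0 0 -0.261"
}}

```text
t: 15.82
eef_pos: [0.5036, 0.0894, 0.2003]
tool_rot: [-0.0, 0.719, 0.695, 0.0]
contact_force: [-0.4, -0.5, -1.3]
gripper_width: 0.266
```

{"fn": "apply_moves", "kwargs": {
  "moves": "1 0.114 -0.019 0 0 0 -0.275; 1 0.114 -0.017 0 0 0 -0.275; 1 0.115 -0.015 0 0 0 -0.275; 1 0.115 -0.012 0 0 0 -0.275; 1 0.115 -0.01 0 0 0 -0.275; 1 0.116 -0.008 0 0 0 -0.275; 1 0.116 -0.006 0 0 0 -0.275; 1 0.116 -0.003 0 0 0 -0.275; 1 0.116 -0.001 0 0 0 -0.275; 1 0.115 0.001 0 0 0 -0.275; 1 0.08 0.003 0 0 0 -0.275; 1 0.04 0.003 0 0 0 -0.275"
}}

```text
t: 16.82
eef_pos: [0.4838, 0.2423, 0.2003]
tool_rot: [-0.0, 0.633, 0.774, 0.0]
contact_force: [0.2, -0.4, -1.6]
gripper_width: 0.266
```

Run:
```python
from plan import *
s=shot('scene','scene13.png'); o=bot.get_obs(); print(o['t'],o['eef_pos'],o['contact_force'])
cv2.imwrite('pics/z13.png',cv2.resize(s['image'][65:265,125:325,::-1],None,fx=3,fy=3,interpolation=cv2.INTER_CUBIC))
plan([.477,.265,.08],11.7,8,1)
```

```text
16.8667 [0.4837745  0.24239474 0.20028565] [-0.03291445  0.60756802 -1.95473958]
1 0.024 -0.002 0.125 0 0 -0.006; 1 0.025 -0.002 0.125 0 0 -0.006; 1 0.024 -0.002 0.125 0 0 -0.006; 1 0.025 -0.002 0.125 0 0 -0.006; 1 0.024 -0.002 0.126 0 0 -0.006; 1 0.025 -0.003 0.125 0 0 -0.006; 1 0.024 -0.002 0.126 0 0 -0.006; 1 0.025 -0.002 0.125 0 0 -0.006
end [0.4771 0.265  0.08  ] 11.69 max mm 15.298941139830562
```

View pics/z13.png

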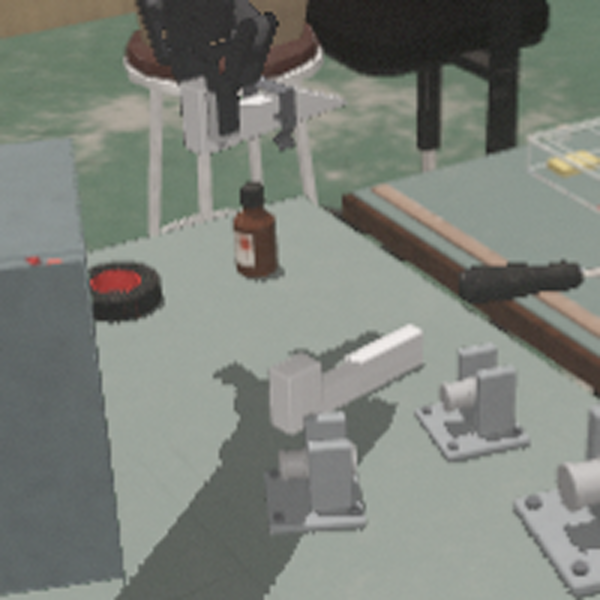

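{"fn": "apply_moves", "kwargs": {
  "moves": "1 0.024 -0.002 0.06 0 0 0; 1 0.025 -0.002 0.12 0 0 0; 1 0.024 -0.002 0.125 0 0 0; 1 0.025 -0.002 0.125 0 0 0; 1 0.024 -0.002 0.126 0 0 0; 1 0.025 -0.003 0.125 0 0 0; 1 0.024 -0.002 0.126 0 0 0; 1 0.025 -0.002 0.125 0 0 0; 1 0 0 0.12 0 0 0; 1 0 0 0.12 0 0 0; 1 0 0 0.08 0 0 0; 1 0 0 0.05 0 0 0"
}}

```text
t: 17.87
eef_pos: [0.4772, 0.2616, 0.0426]
tool_rot: [-0.0, 0.635, 0.772, -0.001]
contact_force: [-0.7, -0.4, -1.9]
gripper_width: 0.267
```

{"fn": "apply_moves", "kwargs": {
  "moves": "1 0 0 0.03 0 0 0; 1 0 0 0.03 0 0 0; 1 0 0 0.03 0 0 0; 1 0 0 0.03 0 0 0; 1 0 0 0.03 0 0 0; 1 0 0 0.03 0 0 0; 1 0 0 0.03 0 0 0; 1 0 0 0.03 0 0 0; 1 0 0 0 0 0 0"
}}

```text
t: 18.62
eef_pos: [0.4773, 0.2627, 0.0147]
tool_rot: [-0.0, 0.635, 0.773, -0.0]
contact_force: [0.1, 0.1, -1.4]
gripper_width: 0.269
```

Run:
```python
from plan import *
s=shot('scene','scene14.png'); o=bot.get_obs(); print(o['t'],o['eef_pos'],o['contact_force'])
cv2.imwrite('pics/z14.png',cv2.resize(s['image'][120:240,150:300,::-1],None,fx=5,fy=5,interpolation=cv2.INTER_CUBIC))
```

```text
18.6667 [0.47729742 0.26257427 0.01488744] [ 0.05497005 -0.11123434 -0.60867879]
```

View pics/z14.png

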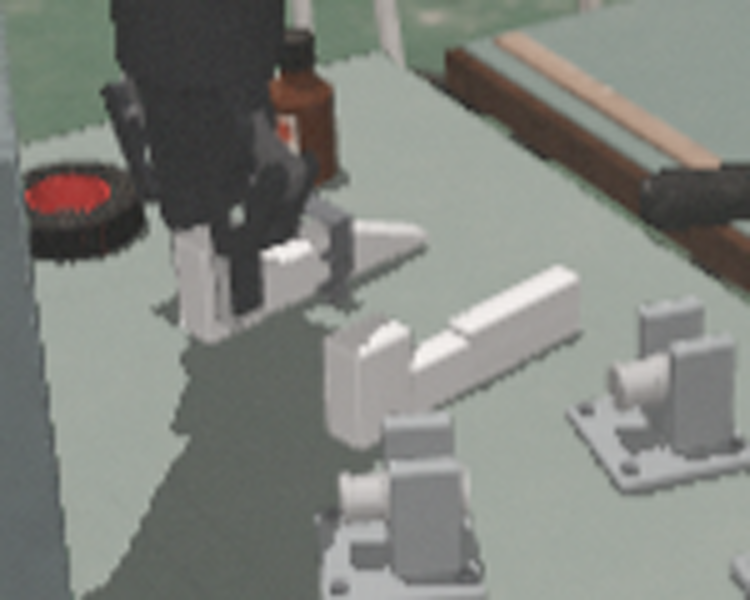

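{"fn": "apply_moves", "kwargs": {
  "moves": "1 0 0 0.015 0 0 0; 1 0 0 0.015 0 0 0; 1 0 0 0.01 0 0 0; 1 0 0 0 0 0 0"
}}

```text
t: 19.0
eef_pos: [0.4775, 0.2626, 0.0102]
tool_rot: [-0.0, 0.635, 0.773, -0.0]
contact_force: [0.3, -0.4, -1.1]
gripper_width: 0.266
```

{"fn": "apply_moves", "kwargs": {
  "moves": "1 0 0 0.007 0 0 0; 1 0 0 0 0 0 0"
}}

```text
t: 19.17
eef_pos: [0.4776, 0.2628, 0.01]
tool_rot: [-0.0, 0.635, 0.773, 0.0]
contact_force: [-1.9, -0.0, 2.2]
gripper_width: 0.266
```

{"fn": "apply_moves", "kwargs": {
  "moves": "1 0 0 0.007 0 0 0; 1 0 0 0 0 0 0"
}}

```text
t: 19.33
eef_pos: [0.4776, 0.2628, 0.0099]
tool_rot: [-0.0, 0.635, 0.773, 0.0]
contact_force: [-4.2, -1.4, 12.9]
gripper_width: 0.266
```

{"fn": "apply_moves", "kwargs": {
  "moves": "1 0 0 -0.006 0 0 0; 0.35 0 0 0 0 0 0; 0.25 0 0 0 0 0 0; 0.1 0 0 0 0 0 0; -0.1 0 0 0 0 0 0; -0.3 0 0 0 0 0 0; -0.3 0 0 0 0 0 0; -0.3 0 0 0 0 0 0",
  "force": 20
}}

```text
t: 20.0
eef_pos: [0.4776, 0.2628, 0.0095]
tool_rot: [-0.0, 0.635, 0.773, -0.0]
contact_force: [0.4, -0.5, 0.4]
gripper_width: 0.649
```

Run:
```python
from plan import *
s=shot('scene','scene15.png');w=shot('wrist','wrist15.png'); o=bot.get_obs(); print(o['t'],o['eef_pos'],o['contact_force'],o['gripper_width'])
cv2.imwrite('pics/z15.png',cv2.resize(s['image'][120:240,150:300,::-1],None,fx=5,fy=5,interpolation=cv2.INTER_CUBIC))
```

```text
20.1 [0.47761715 0.26279782 0.00950261] [ 0.13839801 -0.65590848 -1.11279741] 0.6517276176528131
```

View pics/z15.png

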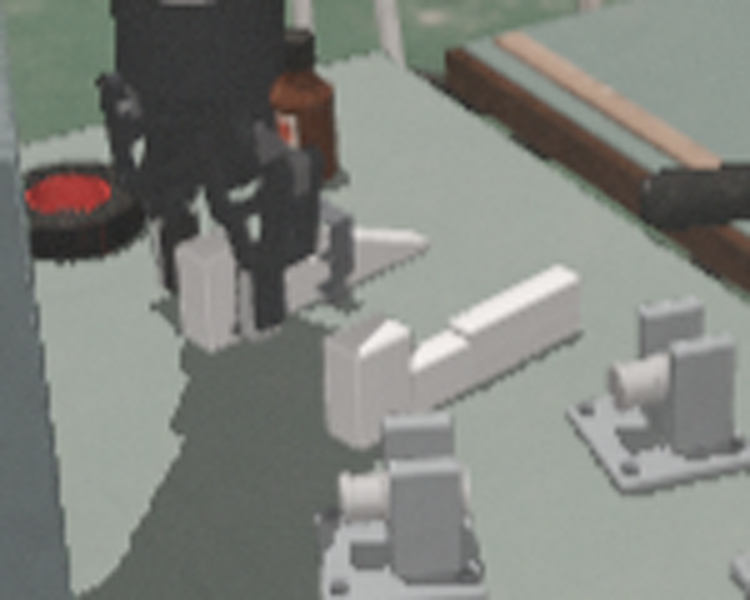

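View pics/wrist15.png

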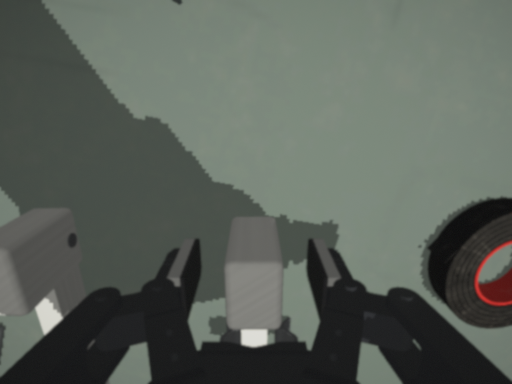

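Released cleanly; retreat straight up with the opening held.

{"fn": "apply_moves", "kwargs": {
  "moves": "-0.3 0 0 -0.03 0 0 0; -0.3 0 0 -0.08 0 0 0; -0.3 0 0 -0.15 0 0 0; -0.3 0 0 -0.2 0 0 0; -0.3 0 0 -0.25 0 0 0; -0.3 0 0 -0.25 0 0 0; -0.3 0 0 -0.25 0 0 0; -0.3 0 0 -0.2 0 0 0; -0.3 0 0 0 0 0 0; -0.3 0 0 0 0 0 0"
}}

```text
t: 20.93
eef_pos: [0.4785, 0.2633, 0.181]
tool_rot: [0.0, 0.635, 0.773, 0.002]
contact_force: [-0.5, 0.2, -1.6]
gripper_width: 0.653
```

Run:
```python
from plan import *
s=shot('scene','scene16.png');w=shot('wrist','wrist16.png'); o=bot.get_obs(); print(o['t'],o['eef_pos'],o['contact_force'],o['gripper_width'])
for n,z in (('wedge_grip',.025),('wedge_tip',.0015),('clip_bridge',.044)):
    for r in nets.spot_point(w,n)[:2]: print(n,r['score'],plane(w,r['location'],z))
cv2.imwrite('pics/z16.png',cv2.resize(s['image'][120:240,150:300,::-1],None,fx=5,fy=5,interpolation=cv2.INTER_CUBIC))
```

```text
21.0333 [0.47703854 0.26245039 0.17840394] [ 0.80956051 -0.10804196 -0.6259201 ] 0.6497764520706294
wedge_grip 0.88 [0.47886064 0.26230423 0.025     ]
wedge_tip 0.95 [0.6049869  0.28650754 0.0015    ]
clip_bridge 0.91 [0.53201062 0.2790791  0.044     ]
clip_bridge 0.62 [0.57489482 0.28065936 0.044     ]
```

View pics/z16.png

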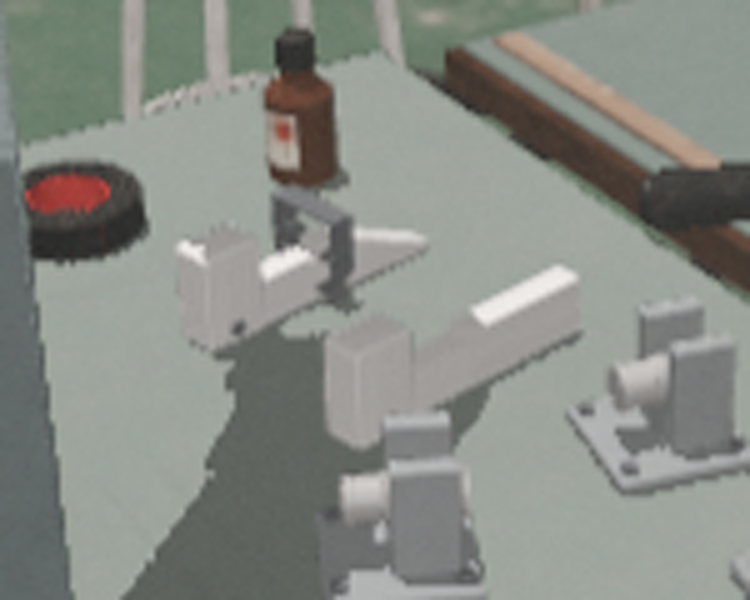

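View pics/wrist16.png

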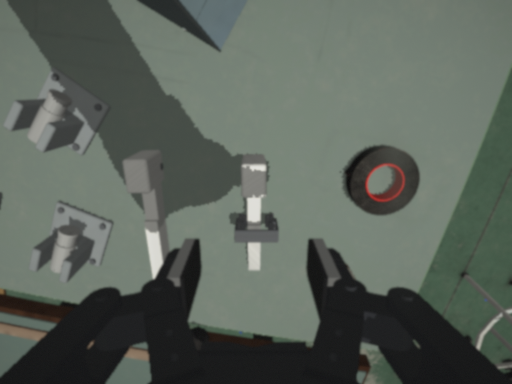

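```bash
python3 -c "
from h import *
print(bot.hand_in()); print(bot.get_obs()['t'])"
```

```text
the job is handed in; nothing more can be done
None
the job is handed in; nothing more can be done
```

I used the wedge to push the clip up off the spindle of the largest stand, carried it clear on the wedge's saddle and set both down where the wedge first stood. I then let go and handed in. No verdict was reported.

- **Final state:** In the last pictures, at about 21 s, the wedge is flat on the bench and the clip stands upright over its bar. They are about 0.35 m from the stand and the hand is well above them. The clip's bridge should be about 44 mm above the bench. I worked that out from the clip's dimensions; I did not measure it.
- **Forces:** The wrist read about 10 N at most while I pushed the wedge under the clip. It read 13 N on the wedge's final touch-down.
- **Fingers and clip:** I saw no contact between the fingers and the clip in the pictures I looked at. The contact force itself was not reported.
- **Disagreements:** The network gave a second, weaker clip position (score 0.62 against 0.91), about 43 mm farther along the wedge. The pictures show only the one clip, so I took it as false. The stand's position from the three cameras agreed within about 3 mm and 1° in heading.

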